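Close the laboratory mill: lid over its studs, press, twist to lock

ROBOT

A 6-joint arm with a two-finger parallel gripper is mounted at the origin on the work surface. World frame = base frame: x ahead of the robot, y to its left, z up, the work surface at z = 0. Lengths are in m, angles in degrees, forces in N, time in s.
With the tool pointing down it reaches from about 0.375 to 0.9 m from the base axis. Payload 3.1 kg.
Tool frame: the origin (TCP) lies at the very end of the fingers, on their centre line; the grasp point (between the pads) lies 19 mm behind it; z points along the fingers, y is the line along which they close (so a half turn about z gives the same grasp; the last joint's range is limited). The gripper opens to 87 mm and grips with 3 to 60 N. Pads are 19 mm wide; open, the fingers measure 117 mm over their backs; the gripper's body (75 mm by 190 mm) begins 51 mm behind the grasp point.
Start: joints at [-80.071, 30.224, 82.088, -0, 67.689, -10.227], TCP at [0.215, -0.587, 0.223] pointing down, gripper open.
Joint ranges: [-176.69, 176.69], [-43.24, 126.21], [12.49, 139.97], [-82, 262], [0, 151.66], [-163.58, 163.58]. Speed limits (degrees/s): [159.86, 159.86, 180, 180, 180, 180].

INTERFACE

Orientations are given as a 3x3 rotation matrix whose columns are the frame's x, y, z axes.
In Python, from rig import bot gives the robot as it stands.
- The arm moves only by the tool move_arm, never from a script. Its argument "increments" is a list of rows, each an object with "xyz": the shift along the tool's x, y, z in mm, a list of three; "roll": the turn about the tool's z in rad; "grip": the opening in per cent of the stroke, from 0 (shut) to 100 (fully open). A call has 1 to 5 rows; each row shifts and turns the commanded pose from where the row before left it, along the tool's axes as they then stand; what a row does not reach is not made up. A row lasts 1/12 s, in which the tool goes at most 41.7 mm and 7.16 degrees, less where a joint would pass 70% of its speed; a pose out of reach is approached as far as the arm can. A call is refused whole if a number of a shift passes 41.7 or a number of a turn 0.125, either way. A call with a gripper value outside its range is refused whole. The fingers move at their own pace and stop on an object; the grip force is fixed at half the most. Time passes only in rows, so rows that do not move let the fingers close. It gives the time, the measured TCP pose, the force, the opening and the grip force at its end, in the units of the state.
- bot.read_state(): the state, without advancing time (a new reading comes with each control period).
- bot.capture(name): name is "scene" or "top"; returns (picture, depth): 420x560x3 uint8, red, green, blue; 420x560 float32, m along the optical axis (not along the pixel's ray), 0 where there is no reading.
- bot.camera_model(name): a dict with "intrinsics" (3x3 intrinsics, pixels), "D" ([k1, k2, p1, p2, k3] as OpenCV has them; the pictures are not rectified), "rvec" (rotation vector, rad) and "tvec" (3), from world to camera coordinates, as OpenCV has them. Camera axes: x right, y down, z forward; pixel columns grow to the right and rows downward; lengths in m; the calibration is good to about 2 mm. A picture is of the moment at which its call begins. camera_model takes no time and is no camera call.
- bot.hand_in(): hands the job in; it is judged then, once.
Trained networks look in the newest picture that a camera, given by its name, has taken for a name from the list of things; names that differ only in an ending like _2 or _b are one class to them, and where a whole thing is asked for, a point or a joint stands for the part that bears it (a point fixed in the world has none). Each returns a list of dicts, best first, with "conf" (0 to 1); they miss things now and then, are a little off and sometimes report something else, mostly with a low value. They report only what shows in the picture. A call takes as long as a camera call. They do not tell look-alikes from the thing itself.
- bot.spot_in(label, camera): "at" ([x, y, z] in m, in the coordinates of the camera as it stood for that picture, good to about 4 mm: the middle of the surface that is visible of it).
- bot.trace(label, camera): "mask" (420x560 bool, what is visible of it).
The state is a dict: "time_s": time; "joint_positions": joint angles; "qvel": joint speeds; "tau": joint torques, N m; "position": TCP position; "tcp_rot": TCP orientation; "force": force on the tool from outside, world axes, zero at the start; "moment": the same for the moment, N m; "opening": opening from 0.0 (shut) to 1.0 (fully open); "grasp_force": force on a finger pad.
Only numpy, scipy, OpenCV 4.12 (cv2) and the standard library are available. Lean on these libraries where they do the work, as an engineer would, in place of code of your own. Each camera call takes 0.05 s, during which the arm holds its last target. There are 200 camera calls.

TASK

Close the mill: take its lid from the blue mat by the grip, lower it on the mill's three studs, feeling for the match by turning it until the stud heads come through its three keyholes, then press it gently down against the springy seal and turn it clockwise (seen from above) under the stud heads as far as it goes, so that the brass catch springs up. Do not ram the lid or force it on the studs; let go of it locked and level, and leave the other things on the bench where they are.

Things in the scene. Friction and masses are not known exactly. Their poses are not given: they have to be found in the camera images.
- lid: the mill's lid, lying underside down on the blue mat: round aluminium plate 128 mm diameter, 6 mm thick, 0.27 to 0.43 kg, with an upright black grip in the middle and three equal keyholes 120 degrees apart. Origin: centre of the underside; z up, x along the grip's bar
- grip (a point): on the lid's axis, 44 mm above its underside, where to grip: a solid black bar along the lid's x, 66 mm long, 14 mm thick (across y), from 6 to 56 mm above the underside. Taken from above across its thickness at this height, the fingertips clear the stud heads
- keyhole0 (a point): underside centre of one entry hole, 50 mm from the lid's centre along its x axis; the others are at 120 and 240 degrees. Entry holes are 15.5 mm in diameter. From each a slot 9.5 mm wide runs counterclockwise (seen from above) along the 50 mm circle and ends in a half round centred 26 degrees from the entry hole
- mill: the mill, fixed on the bench: round blue housing 170 mm diameter with a white control panel at its front; in it is clamped a steel grinding chamber whose flat flange (128 mm diameter) carries the three studs. Origin: on the chamber's vertical axis at bench height; x points from the panel to the back
- heads (a point): on the mill's axis at the height of the stud head tops, 153 mm above the bench. The three studs stand on a 50 mm radius, 120 degrees apart. The chamber is clamped in by hand: one stud lies anywhere within 20 degrees either side of the mill's x direction (the pose of the mill does not tell; look, or feel by turning the lid lightly on the heads until it drops). It does not turn when the lid is twisted
- flange (a point): on the mill's axis at the flange face, 140 mm above the bench. Stud: shank 8 mm diameter, 8 mm high from the face, then a head 14 mm diameter, 5 mm high, tapering over its upper 3 mm to 10 mm. Lid underside above the face: on the seal 5 mm (heads in the holes, cannot turn); free to turn below 2 mm; 0 on the hard flange; locked and let go 2 mm. Over 60 N between lid and mill is ramming
- seal (a joint): the red sprung seal ring in the chamber's mouth, 61 to 74 mm diameter; value: how far it is pressed down (m), 0 free, when it stands 5 mm above the flange face. It pushes back with 5 N at first touch, 10 N at 3 mm and 13 N at 5 mm; with the catch pin and less the lid's weight, the hand must push with 9 to 13 N to free the lid to turn. It lifts the locked lid against the heads
- catch (a joint): brass spring catch pin, 9 mm diameter, tapered top, in the flange on the stud circle, 26 degrees clockwise of one stud; value: how far it is pressed down (m): 0 standing up, 6 mm above the face; the lid presses it down (1.5 to 3 N). Once the lid is turned 26 degrees clockwise to where the stud shanks meet the slot ends, the pin rises into an entry hole (back to 0) and holds the lid
- mat: thin blue mat, 190 x 190 x 3 mm, fixed on the bench, on which the lid lies at first; origin under its centre
- sample_bottle: bystander: white plastic bottle, 56 mm diameter, 130 mm high, standing; origin at the centre of its foot
- beaker: bystander: clear plastic beaker, 76 mm diameter, 100 mm high, standing; origin at the centre of its foot
- spatula: bystander: steel spatula, 189 mm long, 8 to 16 mm wide, lying between the mill and the mat; origin under its middle, x along it
- tube_rack: bystander: white rack 90 x 220 mm, 92 mm high over the blue tube caps, beyond the work; origin at the centre of its foot
Mind the look-alikes: they are no part of the job. Of the things that look like the mill, the smaller one is meant.

How it is judged (in metres and radians):
On the way, in this order (a step that is already met when the one before it is completed fails the run):
1. the lid is down on the seal with the three stud heads standing in its entry holes (z of lid in the frame of flange below 0.0065 m and horizontal distance between lid and flange below 0.0025 m and angle between lid's own z axis and vertical below 0.05 rad), for 0.1 s.
2. the lid is pressed down and turned clockwise under the stud heads to the end of its slots, where the catch pin rises into an entry hole (z of lid in the frame of flange below 0.003 m and value of joint catch below 0.002 m and horizontal distance between lid and flange below 0.0025 m), for 0.1 s.
At the end, for the whole second after the job is handed in: the lid is let go and at rest on the mill, level (1.7 degrees), within 2.5 mm of the mill's axis, its underside no more than 3 mm above the flange face (held under the stud heads), and turned home: the catch pin stands up in an entry hole (pressed less than 2 mm); any of the three positions (all of step 2 and z of lid in the frame of flange above -0.0015 m and angle between lid's own z axis and vertical below 0.03 rad and linear speed of lid below 0.01 m/s); the robot touches nothing.
It fails at once if the lid is rammed: more than 60 N between lid and mill (contact force between lid and mill above 60 N).
It fails at once if the bottle is pushed more than 20 mm or tipped (distance of sample_bottle from where it was at the start of the episode above 0.02 m or angle between sample_bottle's own z axis and vertical above 0.3 rad).
It fails at once if the beaker is pushed more than 20 mm or tipped (distance of beaker from where it was at the start of the episode above 0.02 m or angle between beaker's own z axis and vertical above 0.3 rad).
It fails at once if the spatula is pushed more than 20 mm (distance of spatula from where it was at the start of the episode above 0.02 m).
It fails at once if the tube rack is pushed more than 20 mm (distance of tube_rack from where it was at the start of the episode above 0.02 m).
It also fails if it takes over 72 s, if anything falls off the work surface, if the arm or the gripper's body presses on something with over 40 N, if the wrist force passes 120 N, or if a joint passes its speed limit or range.

## Working session

There is one attempt and no reset: what is moved stays moved. The work goes in short steps, Python scripts to look and compute and a tool call to move; the robot and the scene stay as the last step left them, time stands still between calls to the robot, and variables do not carry over. Pictures are saved under pics/ and viewed, at most 10 in all, crops included, and the job is handed in when it is done.

Besides the shell and the picture viewer there is one more tool, called after "Request:" as name(argument=value, ...), one argument or row to a line, values as JSON. move_arm: Moves the arm, as the interface text tells. Its arguments: {"type":"object","properties":{"increments":{"type":"array"}},"required":["increments"]}

```bash
mkdir -p pics; ls; cat > h.py <<'E'
from rig import bot
import numpy as np, cv2
def cam(n):
    m=bot.camera_model(n); R=cv2.Rodrigues(np.array(m["rvec"],float))[0]
    return np.array(m["intrinsics"],float),np.array(m["D"],float),R,np.array(m["tvec"],float).ravel()
def c2w(n,p):
    K,D,R,t=cam(n); return R.T@(np.array(p)-t)
def px2w(n,uv,depth=None,z=None):
    K,D,R,t=cam(n); uv=np.array(uv,float).reshape(-1,1,2)
    r=np.c_[cv2.undistortPoints(uv,K,D).reshape(-1,2),np.ones(len(uv))]
    if depth is not None: return (r*np.array(depth).reshape(-1,1)-t)@R
    d=r@R; c=-R.T@t
    return c+d*((z-c[2])/d[:,2])[:,None]
def w2px(n,p):
    K,D,R,t=cam(n); return cv2.projectPoints(np.array(p,float).reshape(-1,1,3),R,t,K,D)[0].reshape(-1,2)
E
python3 - <<'E'
from h import *
for n in("scene","top"):
    im,d=bot.capture(n); cv2.imwrite(f"pics/{n}0.png",im[:,:,::-1]); np.save(f"pics/{n}0.npy",d)
    K,D,R,t=cam(n); print(n,"cam at",(-R.T@t).round(3),"f",K[0,0].round(0))
    for l in("lid","mill","seal","catch","sample_bottle","beaker","spatula","tube_rack","mat"):
        for o in bot.spot_in(l,n):
            w=c2w(n,o["at"]); print(l,round(o["conf"],2),w.round(3),w2px(n,w).round(0)[0])
s=bot.read_state();print(s["time_s"],s["position"],s["tcp_rot"],s["force"],s["opening"])
E
```

```text
pics
scene cam at [ 1.2   -0.664  1.099] f 494.0
lid 0.8 [ 0.599 -0.164  0.008] [241. 269.]
mill 0.92 [0.607 0.144 0.088] [320. 192.]
mill 0.74 [0.346 0.272 0.116] [285. 125.]
seal 0.79 [0.576 0.182 0.148] [322. 165.]
seal 0.77 [0.301 0.321 0.187] [286.  94.]
sample_bottle 0.64 [0.553 0.399 0.075] [359. 145.]
beaker 0.83 [ 0.575 -0.428  0.067] [153. 313.]
spatula 0.74 [0.612 0.001 0.007] [287. 238.]
tube_rack 0.94 [ 0.824 -0.023  0.068] [342. 274.]
mat 0.82 [ 0.625 -0.184  0.003] [243. 280.]
top cam at [ 0.419 -0.018  1.156] f 449.0
lid 0.73 [ 0.581 -0.156  0.009] [341. 211.]
mill 0.68 [0.305 0.301 0.135] [143. 320.]
mill 0.64 [ 0.579 -0.156  0.013] [341. 212.]
mill 0.62 [0.562 0.167 0.1  ] [210. 211.]
seal 0.88 [0.579 0.172 0.144] [205. 201.]
seal 0.87 [0.302 0.317 0.187] [129. 323.]
beaker 0.59 [ 0.581 -0.442  0.063] [458. 211.]
spatula 0.51 [ 0.602 -0.001  0.005] [281. 202.]
spatula 0.21 [0.554 0.173 0.102] [207. 214.]
tube_rack 0.75 [0.806 0.001 0.057] [282. 120.]
mat 0.81 [ 0.608 -0.171  0.006] [346. 201.]
1.0 [ 0.21540841 -0.58669762  0.22256346] [[ 9.38760222e-01  3.44571102e-01  3.08086261e-05]
 [ 3.44571104e-01 -9.38760221e-01 -4.59639798e-05]
 [ 1.30840535e-05  5.37649181e-05 -9.99999998e-01]] [ 0.56641253 -0.39226286  0.19800729] 0.9981038596960125
```

```bash
python3 - <<'E'
import cv2
a=cv2.imread("pics/top0.png"); s=cv2.imread("pics/scene0.png")
m=a[150:260,150:400]
cv2.imwrite("pics/crop1.png",cv2.resize(m,None,fx=3.2,fy=3.2,interpolation=cv2.INTER_CUBIC))
E
```

```text
(no output)
```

View pics/top0.png

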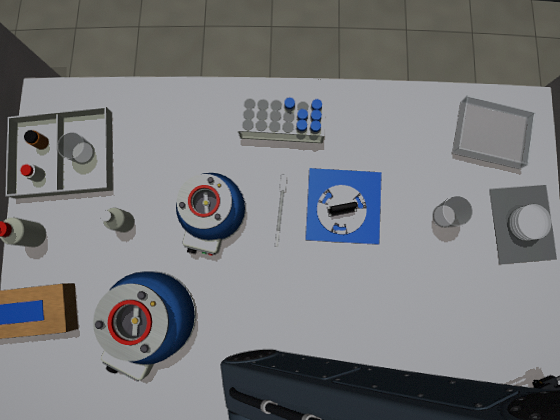

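View pics/crop1.png

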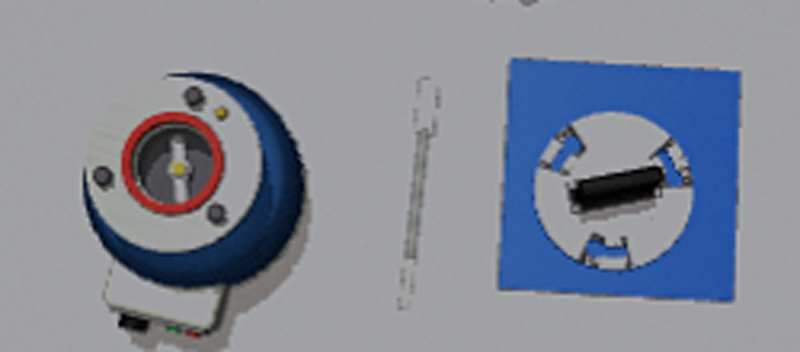

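View pics/scene0.png

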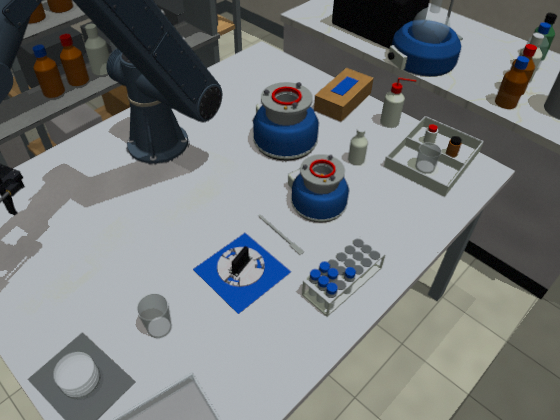

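The small mill is at top (206,205), the lid on the blue mat at (342,209). The look-alikes are the larger mill at (135,322) and the white round dish at (530,222) on a grey mat. By the description I take the smaller mill, with its flange at about 0.14 and studs at (211,180), (182,205) and (218,217). The lid is the one with the black grip. Now I'll measure precisely.

```bash
cat > meas.py <<'E'
from h import *
def rectify(n,im,z,cx,cy,half=.09,res=.0005):
    # image with col=-y (left=+y), row=-x (up=+x)
    N=int(2*half/res); g=np.arange(N)*res-half
    X=cx-g[:,None]+0*g[None]; Y=cy-g[None]+0*g[:,None]
    p=w2px(n,np.stack([X,Y,0*X+z],-1)).astype(np.float32).reshape(N,N,2)
    return cv2.remap(im,p[...,0],p[...,1],cv2.INTER_CUBIC)
def r2w(uv,cx,cy,half=.09,res=.0005):
    uv=np.atleast_2d(uv); return np.c_[cx+half-uv[:,1]*res, cy+half-uv[:,0]*res]
E
python3 - <<'E'
from meas import *
outs=[]
for n in("top","scene"):
    im=cv2.imread(f"pics/{n}0.png")
    m=rectify(n,im,.153,.576,.17); g=m.max(2)
    # dark blobs on light flange
    th=(g<90).astype(np.uint8); k,l,st,ce=cv2.connectedComponentsWithStats(th)
    for i in range(1,k):
        if 150<st[i,4]<1500: print(n,"blob",st[i,4],r2w(ce[i],.576,.17).round(4))
    L=rectify(n,im,.009,.585,-.157); outs+=[m,L]
    hsv=cv2.cvtColor(L,cv2.COLOR_BGR2HSV); w=((hsv[...,1]<60)&(hsv[...,2]>90)).astype(np.uint8)
    k,l,st,ce=cv2.connectedComponentsWithStats(w); 
    nb=(~((hsv[...,1]>120)&(hsv[...,2]>80))).astype(np.uint8); nb=cv2.morphologyEx(nb,cv2.MORPH_OPEN,np.ones((5,5)))
    c=max((c for c in cv2.findContours(nb,cv2.RETR_EXTERNAL,cv2.CHAIN_APPROX_NONE)[0] if cv2.contourArea(c)<90000),key=cv2.contourArea)
    print(n,"lid encl",[r2w(cv2.minEnclosingCircle(c)[0],.585,-.157).round(4),cv2.minEnclosingCircle(c)[1]*.5], "ell",r2w(cv2.fitEllipse(c)[0],.585,-.157).round(4),cv2.fitEllipse(c)[1])
    G=rectify(n,im,.059,.585,-.157); b=(G.max(2)<45).astype(np.uint8)
    k,l,st,ce=cv2.connectedComponentsWithStats(b); i=1+np.argmax(st[1:,4])
    r=cv2.minAreaRect(cv2.findContours((l==i).astype(np.uint8),cv2.RETR_EXTERNAL,cv2.CHAIN_APPROX_NONE)[0][0])
    print(n,"grip",r2w(r[0],.585,-.157).round(4),np.array(r[1])*.5,r[2])
    outs.append(G)
cv2.imwrite("pics/rect.png",cv2.resize(np.vstack([np.hstack(outs[:3]),np.hstack(outs[3:])]),(800,533)))
E
```

```text
top blob 674 [[0.6259 0.1593]]
top blob 715 [[0.567 0.222]]
top blob 602 [[0.5422 0.1395]]
top lid encl [array([[ 0.5874, -0.1575]]), 65.18315124511719] ell [[ 0.5872 -0.1575]] (257.0646667480469, 258.1201171875)
top grip [[ 0.5809 -0.1549]] [23.79105759 73.32646179] 77.59258270263672
scene blob 998 [[0.6323 0.1555]]
scene blob 802 [[0.5741 0.2165]]
scene blob 825 [[0.5492 0.135 ]]
scene lid encl [array([[ 0.5878, -0.1582]]), 67.22962951660156] ell [[ 0.5892 -0.158 ]] (257.3320007324219, 263.71282958984375)
scene grip [[ 0.606  -0.1703]] [36.15128326 91.05025482] 77.34745025634766
```

View pics/rect.png

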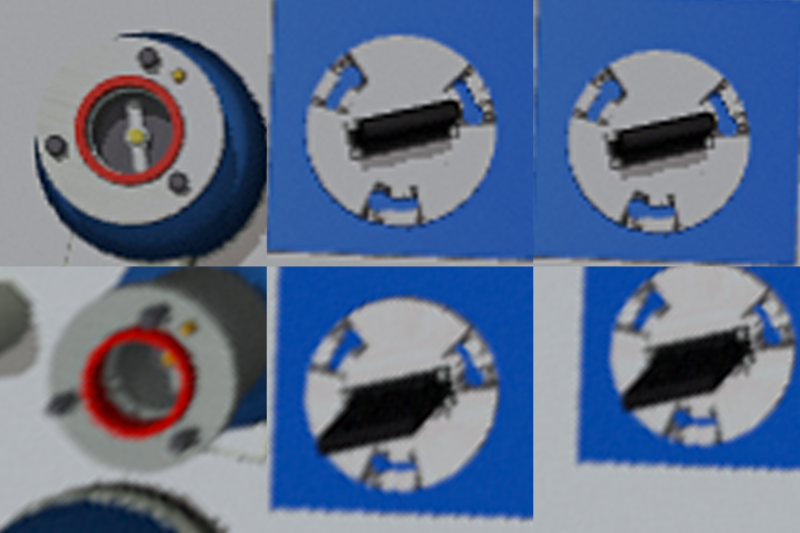

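The rectified views show the lid at (0.587,-0.157) with its grip axis at yaw about -77.6°. The studs lie on a 49.7 mm circle (50 expected) around (0.578,0.174), with one at about -16.8°. The sizes fit, so I move above the lid.

Request:
move_arm(
  increments=[
    {"xyz": [33.2, -18.3, 0], "roll": 0, "grip": 100},
    {"xyz": [33.2, -18.3, 0], "roll": 0, "grip": 100},
    {"xyz": [33.2, -18.3, 0], "roll": 0, "grip": 100},
    {"xyz": [33.2, -18.3, 0], "roll": 0, "grip": 100},
    {"xyz": [33.2, -18.3, 0], "roll": 0, "grip": 100},
  ],
)

```text
time_s: 1.42
position: [0.3405, -0.4423, 0.2227]
tcp_rot: [[0.939, 0.344, 0.0], [0.344, -0.939, -0.0], [0.0, 0.0, -1.0]]
force: [0.6, -0.3, -0.4]
opening: 0.997
grasp_force: 0.0
```

Request:
move_arm(
  increments=[
    {"xyz": [33.2, -18.3, 0], "roll": 0, "grip": 100},
    {"xyz": [33.2, -18.3, 0], "roll": 0, "grip": 100},
    {"xyz": [33.2, -18.3, 0], "roll": 0, "grip": 100},
    {"xyz": [33.2, -18.3, 0], "roll": 0, "grip": 100},
    {"xyz": [33.2, -18.3, 0], "roll": 0, "grip": 100},
  ],
)

```text
time_s: 1.83
position: [0.465, -0.299, 0.2228]
tcp_rot: [[0.939, 0.344, 0.0], [0.344, -0.939, -0.0], [0.0, 0.0, -1.0]]
force: [1.0, -1.2, -0.5]
opening: 1.002
grasp_force: 0.0
```

Request:
move_arm(
  increments=[
    {"xyz": [33.2, -18.3, 0], "roll": 0, "grip": 100},
    {"xyz": [33.2, -18.3, 0], "roll": 0, "grip": 100},
    {"xyz": [33.2, -18.3, 0], "roll": 0, "grip": 100},
    {"xyz": [33.2, -18.3, 0], "roll": 0, "grip": 100},
    {"xyz": [33.2, -18.3, 0], "roll": 0, "grip": 100},
  ],
)

```text
time_s: 2.25
position: [0.5894, -0.1557, 0.2227]
tcp_rot: [[0.939, 0.345, 0.0], [0.345, -0.939, -0.0], [0.0, 0.0, -1.0]]
force: [-0.5, -0.6, -0.4]
opening: 0.998
grasp_force: 0.0
```

Request:
move_arm(
  increments=[
    {"xyz": [0, 0, 0], "roll": -0.12, "grip": 100},
    {"xyz": [0, 0, 0], "roll": -0.12, "grip": 100},
    {"xyz": [0, 0, 0], "roll": -0.12, "grip": 100},
    {"xyz": [0, 0, 0], "roll": -0.12, "grip": 100},
    {"xyz": [0, 0, 0], "roll": -0.12, "grip": 100},
  ],
)

```text
time_s: 2.67
position: [0.5884, -0.1571, 0.2225]
tcp_rot: [[0.575, 0.818, -0.0], [0.818, -0.575, 0.0], [-0.0, -0.0, -1.0]]
force: [0.4, 1.0, 0.2]
opening: 0.999
grasp_force: 0.0
```

Request:
move_arm(
  increments=[
    {"xyz": [0, 0, 0], "roll": -0.12, "grip": 100},
    {"xyz": [0, 0, 0], "roll": -0.12, "grip": 100},
    {"xyz": [0, 0, 0], "roll": -0.12, "grip": 100},
    {"xyz": [0, 0, 0], "roll": -0.12, "grip": 100},
    {"xyz": [0, 0, 0], "roll": -0.12, "grip": 100},
  ],
)

```text
time_s: 3.08
position: [0.5883, -0.1574, 0.2226]
tcp_rot: [[0.013, 1.0, 0.0], [1.0, -0.013, -0.0], [-0.0, 0.0, -1.0]]
force: [0.2, -0.7, 0.1]
opening: 1.001
grasp_force: 0.0
```

Request:
move_arm(
  increments=[
    {"xyz": [0, 0, 0], "roll": -0.12, "grip": 100},
    {"xyz": [0, 0, 0], "roll": -0.115, "grip": 100},
    {"xyz": [0, 0, 0], "roll": 0, "grip": 100},
  ],
)

```text
time_s: 3.33
position: [0.5883, -0.1574, 0.2226]
tcp_rot: [[-0.216, 0.976, -0.0], [0.976, 0.216, -0.0], [-0.0, -0.0, -1.0]]
force: [0.9, -0.4, -0.0]
opening: 1.002
grasp_force: 0.0
```

```bash
python3 - <<'E'
from meas import *
s=bot.read_state();R=s["tcp_rot"];p=np.array(s["position"]);R=np.array(R)
print(s["time_s"],p.round(4),"yaw",np.degrees(np.arctan2(R[1,0],R[0,0])),np.round(s["joint_positions"],1),np.round(s["force"],2))
print("to lid, tool axes mm",(R.T@(np.array([.5873,-.1575,.1])-p)*1000).round(1))
# red ring at z=.145 & flange edge from saved pictures
for n in("top","scene"):
    im=cv2.imread(f"pics/{n}0.png"); m=rectify(n,im,.145,.576,.17)
    h=cv2.cvtColor(m,cv2.COLOR_BGR2HSV); r=(((h[...,0]<8)|(h[...,0]>172))&(h[...,1]>130)).astype(np.uint8)
    c=max(cv2.findContours(r,cv2.RETR_EXTERNAL,cv2.CHAIN_APPROX_NONE)[0],key=cv2.contourArea)
    e=cv2.fitEllipse(c); print(n,"ring",r2w(e[0],.576,.17).round(4),np.array(e[1])*.5)
# lid yaw via template: keyhole mask score on z=.009 and .003
im=cv2.imread("pics/top0.png"); cx,cy=.5873,-.1575
L=rectify("top",im,.006,cx,cy); h=cv2.cvtColor(L,cv2.COLOR_BGR2HSV); blue=((h[...,1]>120)&(h[...,2]>80)).astype(float)
N=L.shape[0]; best=[]
for yaw in np.arange(-95,-60,.5):
    T=np.zeros((N,N),np.float32)
    for k in range(3):
        P=[]
        for a,w in [(0,15.5)]+[(x,9.5) for x in range(2,27,2)]:
            t=np.radians(yaw+120*k+a); x,y=.05*np.cos(t),.05*np.sin(t)
            cv2.circle(T,(int(round((.09-y)/.0005)),int(round((.09-x)/.0005))),int(w),1,-1)
    yy,xx=np.mgrid[:N,:N]; ins=(np.hypot(xx-180,yy-180)<124)
    best.append((np.corrcoef(T[ins],blue[ins])[0,1],yaw))
print(sorted(best)[-5:])
E
```

```text
3.3333 [ 0.5883 -0.1574  0.2226] yaw 102.48571418035844 [-25.5  29.   84.5  -0.   66.5 -38. ] [ 0.86 -0.38 -0.02]
to lid, tool axes mm [ 1.000e-01 -1.000e+00  1.226e+02]
top ring [[0.5798 0.1746]] [72.72341919 73.5340271 ]
scene ring [[0.5826 0.1738]] [73.68323517 77.6519928 ]
[(np.float64(0.8967247756567324), np.float64(-79.0)), (np.float64(0.9056753619120775), np.float64(-78.5)), (np.float64(0.9096702927503499), np.float64(-77.0)), (np.float64(0.9164539518495762), np.float64(-77.5)), (np.float64(0.9165483396909738), np.float64(-78.0))]
```

Request:
move_arm(
  increments=[
    {"xyz": [0, -1, 34], "roll": 0.004, "grip": 100},
    {"xyz": [0, 0, 36], "roll": 0, "grip": 100},
    {"xyz": [0, 0, 36], "roll": 0, "grip": 100},
    {"xyz": [0, 0, 36], "roll": 0, "grip": 100},
    {"xyz": [0, 0, 28], "roll": 0, "grip": 100},
  ],
)

```text
time_s: 3.75
position: [0.5864, -0.1572, 0.0501]
tcp_rot: [[-0.207, 0.978, -0.002], [0.978, 0.207, 0.001], [0.001, -0.002, -1.0]]
force: [0.1, -0.4, -0.6]
opening: 0.997
grasp_force: 0.0
```

Request:
move_arm(
  increments=[
    {"xyz": [0, 0, 15], "roll": 0, "grip": 100},
    {"xyz": [0, 0, 9.6], "roll": 0, "grip": 100},
    {"xyz": [0, 0, 0], "roll": 0, "grip": 100},
  ],
)

```text
time_s: 4.0
position: [0.5861, -0.1571, 0.0258]
tcp_rot: [[-0.208, 0.978, -0.004], [0.978, 0.208, 0.002], [0.002, -0.003, -1.0]]
force: [-0.4, -0.1, -0.7]
opening: 0.999
grasp_force: 0.0
```

Request:
move_arm(
  increments=[
    {"xyz": [0, 0, 0], "roll": 0, "grip": 0},
    {"xyz": [0, 0, 0], "roll": 0, "grip": 0},
    {"xyz": [0, 0, 0], "roll": 0, "grip": 0},
    {"xyz": [0, 0, 0], "roll": 0, "grip": 0},
    {"xyz": [0, 0, 0], "roll": 0, "grip": 0},
  ],
)

```text
time_s: 4.42
position: [0.588, -0.1579, 0.0291]
tcp_rot: [[-0.21, 0.978, 0.002], [0.978, 0.21, -0.001], [-0.001, 0.002, -1.0]]
force: [0.6, -1.0, -0.4]
opening: 0.703
grasp_force: 0.0
```

Request:
move_arm(
  increments=[
    {"xyz": [0, 0, 0], "roll": 0, "grip": 0},
    {"xyz": [0, 0, 0], "roll": 0, "grip": 0},
    {"xyz": [0, 0, 0], "roll": 0, "grip": 0},
    {"xyz": [0, 0, 0], "roll": 0, "grip": 0},
    {"xyz": [0, 0, 0], "roll": 0, "grip": 0},
  ],
)

```text
time_s: 4.83
position: [0.5873, -0.1576, 0.0279]
tcp_rot: [[-0.21, 0.978, -0.0], [0.978, 0.21, 0.0], [0.0, -0.0, -1.0]]
force: [-0.1, 0.2, 0.1]
opening: 0.324
grasp_force: 0.0
```

Request:
move_arm(
  increments=[
    {"xyz": [0, 0, 0], "roll": 0, "grip": 0},
    {"xyz": [0, 0, 0], "roll": 0, "grip": 0},
    {"xyz": [0, 0, 0], "roll": 0, "grip": 0},
    {"xyz": [0, 0, 0], "roll": 0, "grip": 0},
    {"xyz": [0, 0, 0], "roll": 0, "grip": 0},
  ],
)

```text
time_s: 5.25
position: [0.5872, -0.1576, 0.0279]
tcp_rot: [[-0.21, 0.978, -0.0], [0.978, 0.21, 0.0], [0.0, -0.0, -1.0]]
force: [-1.1, -0.2, -1.0]
opening: 0.16
grasp_force: 30.0
```

Request:
move_arm(
  increments=[
    {"xyz": [0, 0, 0], "roll": 0, "grip": 0},
    {"xyz": [0, 0, 0], "roll": 0, "grip": 0},
    {"xyz": [0, 0, 0], "roll": 0, "grip": 0},
  ],
)

```text
time_s: 5.5
position: [0.5872, -0.1576, 0.0279]
tcp_rot: [[-0.21, 0.978, -0.0], [0.978, 0.21, 0.0], [0.0, -0.0, -1.0]]
force: [0.1, 0.7, -0.8]
opening: 0.159
grasp_force: 30.0
```

Request:
move_arm(
  increments=[
    {"xyz": [0, 0, -12], "roll": 0, "grip": 0},
    {"xyz": [0, 0, -35], "roll": 0, "grip": 0},
    {"xyz": [0, 0, -40], "roll": 0, "grip": 0},
    {"xyz": [0, 0, -40], "roll": 0, "grip": 0},
    {"xyz": [0, 0, -40], "roll": 0, "grip": 0},
  ],
)

```text
time_s: 5.92
position: [0.5864, -0.1571, 0.1966]
tcp_rot: [[-0.21, 0.978, -0.002], [0.978, 0.21, 0.001], [0.001, -0.001, -1.0]]
force: [0.2, -0.3, -4.1]
opening: 0.157
grasp_force: 30.0
```

Request:
move_arm(
  increments=[
    {"xyz": [20, 4, -8], "roll": -0.0, "grip": 0},
    {"xyz": [34, 6.5, 0], "roll": 0, "grip": 0},
    {"xyz": [34, 6.5, 0], "roll": 0, "grip": 0},
    {"xyz": [34, 6.5, 0], "roll": 0, "grip": 0},
    {"xyz": [34, 6.5, 0], "roll": 0, "grip": 0},
  ],
)

```text
time_s: 6.33
position: [0.5828, 0.0028, 0.2034]
tcp_rot: [[-0.21, 0.978, -0.001], [0.978, 0.21, 0.0], [0.0, -0.001, -1.0]]
force: [1.1, 0.6, -3.6]
opening: 0.157
grasp_force: 30.0
```

Request:
move_arm(
  increments=[
    {"xyz": [34, 6.5, 0], "roll": -0.0, "grip": 0},
    {"xyz": [34, 6.5, 0], "roll": 0, "grip": 0},
    {"xyz": [34, 6.5, 0], "roll": 0, "grip": 0},
    {"xyz": [34, 6.5, 0], "roll": 0, "grip": 0},
    {"xyz": [34, 6, 0], "roll": 0, "grip": 0},
  ],
)

```text
time_s: 6.75
position: [0.5783, 0.1758, 0.2032]
tcp_rot: [[-0.21, 0.978, -0.001], [0.978, 0.21, -0.0], [0.0, -0.001, -1.0]]
force: [-0.1, 1.2, -3.7]
opening: 0.159
grasp_force: 30.0
```

Request:
move_arm(
  increments=[
    {"xyz": [0, 0, 0], "roll": -0.1, "grip": 0},
    {"xyz": [0, 0, 0], "roll": -0.12, "grip": 0},
    {"xyz": [0, 0, 0], "roll": -0.12, "grip": 0},
    {"xyz": [0, 0, 0], "roll": -0.12, "grip": 0},
    {"xyz": [0, 0, 0], "roll": -0.12, "grip": 0},
  ],
)

```text
time_s: 7.17
position: [0.5784, 0.1744, 0.203]
tcp_rot: [[-0.716, 0.698, -0.001], [0.698, 0.716, -0.0], [0.001, -0.001, -1.0]]
force: [-0.2, -0.8, -4.7]
opening: 0.16
grasp_force: 30.0
```

Request:
move_arm(
  increments=[
    {"xyz": [0, 0, 0], "roll": -0.12, "grip": 0},
    {"xyz": [0, 0, 0], "roll": -0.12, "grip": 0},
    {"xyz": [0, 0, 0], "roll": -0.12, "grip": 0},
    {"xyz": [0, 0, 0], "roll": -0.12, "grip": 0},
    {"xyz": [0, 0, 0], "roll": 0, "grip": 0},
  ],
)

```text
time_s: 7.58
position: [0.5785, 0.1741, 0.203]
tcp_rot: [[-0.956, 0.292, -0.001], [0.292, 0.956, -0.0], [0.001, -0.0, -1.0]]
force: [-0.4, -0.1, -3.6]
opening: 0.158
grasp_force: 30.0
```

Request:
move_arm(
  increments=[
    {"xyz": [0, 0, 0], "roll": 0, "grip": 0},
    {"xyz": [0, 0, 0], "roll": 0, "grip": 0},
    {"xyz": [0, 0, 0], "roll": 0, "grip": 0},
  ],
)

```text
time_s: 7.83
position: [0.5791, 0.1741, 0.203]
tcp_rot: [[-0.955, 0.296, -0.0], [0.296, 0.955, 0.0], [0.0, -0.0, -1.0]]
force: [-1.3, 0.2, -3.1]
opening: 0.159
grasp_force: 30.0
```

```bash
python3 - <<'E'
from meas import *
s=bot.read_state();R=np.array(s["tcp_rot"]);p=np.array(s["position"])
yaw=np.degrees(np.arctan2(R[1,0],R[0,0]))
print(s["time_s"],p.round(4),"yaw",yaw,np.round(s["joint_positions"],1),np.round(s["force"],2),s["opening"])
np.save("pics/p1.npy",p)
out=[]
for n in("top","scene"):
    im,d=bot.capture(n); im=np.ascontiguousarray(im[:,:,::-1]); cv2.imwrite(f"pics/{n}1.png",im)
    z=p[2]-.025
    L=rectify(n,im,z+.006,p[0],p[1]); out.append(L)
cv2.imwrite("pics/held.png",np.hstack(out))
print("to mill tool mm",(R.T@(np.array([.5787,.174,p[2]])-p)*1000).round(1))
E
```

```text
7.8333 [0.5791 0.1741 0.203 ] yaw 162.77763512324225 [  6.2  29.9  86.3   0.   63.8 -66.6] [-1.27  0.16 -3.12] 0.15873112491089453
to mill tool mm [ 0.4 -0.3  0. ]
```

View pics/held.png

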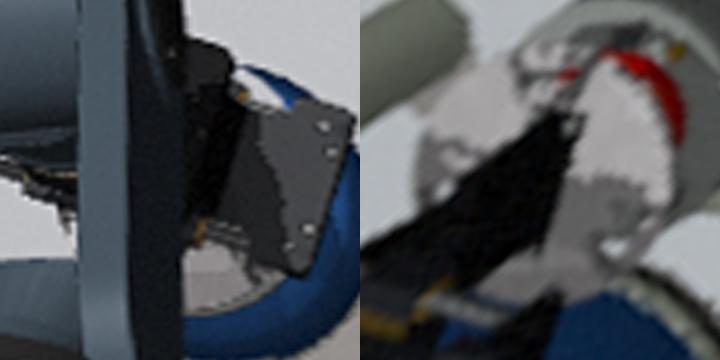

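The scene view shows the held lid level, about centred on the red seal; the top view is covered by the arm. I now feel my way down.

Request:
move_arm(
  increments=[
    {"xyz": [0, 0, 8], "roll": -0.008, "grip": 0},
    {"xyz": [0, 0, 8], "roll": 0, "grip": 0},
    {"xyz": [0, 0, 4], "roll": 0, "grip": 0},
    {"xyz": [0, 0, 2], "roll": 0, "grip": 0},
    {"xyz": [0, 0, 0], "roll": 0, "grip": 0},
  ],
)

```text
time_s: 8.35
position: [0.5787, 0.174, 0.1797]
tcp_rot: [[-0.958, 0.287, -0.002], [0.287, 0.958, -0.0], [0.002, -0.001, -1.0]]
force: [-0.2, -0.8, -4.0]
opening: 0.158
grasp_force: 30.0
```

Request:
move_arm(
  increments=[
    {"xyz": [0, 0, 1], "roll": 0, "grip": 0},
    {"xyz": [0, 0, 1], "roll": 0, "grip": 0},
    {"xyz": [0, 0, 1], "roll": 0, "grip": 0},
    {"xyz": [0, 0, 1], "roll": 0, "grip": 0},
    {"xyz": [0, 0, 0], "roll": 0, "grip": 0},
  ],
)

```text
time_s: 8.77
position: [0.5793, 0.1741, 0.1769]
tcp_rot: [[-0.958, 0.287, -0.0], [0.287, 0.958, -0.0], [0.0, -0.0, -1.0]]
force: [-0.6, -0.2, -3.7]
opening: 0.158
grasp_force: 30.0
```

Request:
move_arm(
  increments=[
    {"xyz": [0, 0, 1], "roll": 0, "grip": 0},
    {"xyz": [0, 0, 1], "roll": 0, "grip": 0},
    {"xyz": [0, 0, 0], "roll": 0, "grip": 0},
  ],
)

```text
time_s: 9.02
position: [0.5798, 0.1745, 0.1752]
tcp_rot: [[-0.958, 0.287, 0.001], [0.287, 0.958, 0.001], [-0.001, 0.001, -1.0]]
force: [0.3, 1.7, -2.5]
opening: 0.158
grasp_force: 30.0
```

```bash
cat > st.py <<'E'
from h import *
s=bot.read_state();R=np.array(s["tcp_rot"]);p=np.array(s["position"])
print(round(s["time_s"],2),"lidz",round((p[2]-.0249-.140)*1e3,2),(p[:2]*1e3).round(2),"yaw",round(np.degrees(np.arctan2(R[1,0],R[0,0])),2),"F",np.round(s["force"],1),"M",np.round(s["moment"],2),"Ftool",(R.T@s["force"]).round(1))
E
python3 st.py
```

```text
9.02 lidz 10.34 [579.78 174.47] yaw 163.32 F [ 0.3  1.7 -2.5] M [ 0.31 -0.19 -0.02] Ftool [0.2 1.8 2.5]
```

Request:
move_arm(
  increments=[
    {"xyz": [0, 0, 1], "roll": 0, "grip": 0},
    {"xyz": [0, 0, 0], "roll": 0, "grip": 0},
  ],
)

```text
time_s: 9.18
position: [0.58, 0.1748, 0.1742]
tcp_rot: [[-0.958, 0.287, 0.002], [0.287, 0.958, 0.001], [-0.001, 0.002, -1.0]]
force: [1.3, 2.8, -2.2]
opening: 0.158
grasp_force: 30.0
```

Request:
move_arm(
  increments=[
    {"xyz": [0, 0, 1], "roll": 0, "grip": 0},
    {"xyz": [0, 0, 0], "roll": 0, "grip": 0},
  ],
)

```text
time_s: 9.35
position: [0.58, 0.1748, 0.1731]
tcp_rot: [[-0.958, 0.287, 0.002], [0.287, 0.958, 0.001], [-0.001, 0.002, -1.0]]
force: [0.9, 4.2, -1.8]
opening: 0.161
grasp_force: 30.0
```

```bash
python3 st.py
```

```text
9.35 lidz 8.21 [579.96 174.8 ] yaw 163.31 F [ 0.9  4.2 -1.8] M [ 0.82 -0.4  -0.03] Ftool [0.3 4.3 1.8]
```

Request:
move_arm(
  increments=[
    {"xyz": [0, 0.8, 0], "roll": 0, "grip": 0},
    {"xyz": [0, 0, 1], "roll": 0, "grip": 0},
    {"xyz": [0, 0, 0], "roll": 0, "grip": 0},
  ],
)

```text
time_s: 9.6
position: [0.5798, 0.175, 0.1719]
tcp_rot: [[-0.958, 0.287, 0.001], [0.287, 0.958, 0.0], [-0.001, 0.0, -1.0]]
force: [0.9, 3.1, -2.7]
opening: 0.157
grasp_force: 30.0
```

Request:
move_arm(
  increments=[
    {"xyz": [0, 0, 1], "roll": 0, "grip": 0},
    {"xyz": [0, 0, 0], "roll": 0, "grip": 0},
  ],
)

```text
time_s: 9.77
position: [0.5798, 0.175, 0.1709]
tcp_rot: [[-0.958, 0.287, 0.001], [0.287, 0.958, 0.0], [-0.0, 0.0, -1.0]]
force: [2.0, 2.8, -3.0]
opening: 0.158
grasp_force: 30.0
```

```bash
python3 st.py
```

```text
9.77 lidz 6.02 [579.8 175. ] yaw 163.33 F [ 2.   2.8 -3. ] M [ 0.66 -0.5  -0.09] Ftool [-1.1  3.2  3. ]
```

Request:
move_arm(
  increments=[
    {"xyz": [-0.3, 0.5, 0.5], "roll": 0, "grip": 0},
    {"xyz": [0, 0, 0.5], "roll": 0, "grip": 0},
    {"xyz": [0, 0, 0], "roll": 0, "grip": 0},
    {"xyz": [0, 0, 0], "roll": 0, "grip": 0},
  ],
)

```text
time_s: 10.1
position: [0.5799, 0.1751, 0.1699]
tcp_rot: [[-0.958, 0.287, -0.0], [0.287, 0.958, -0.0], [0.0, -0.0, -1.0]]
force: [0.6, 0.7, -0.5]
opening: 0.16
grasp_force: 30.0
```

Request:
move_arm(
  increments=[
    {"xyz": [0, 0, 1], "roll": 0, "grip": 0},
    {"xyz": [0, 0, 0], "roll": 0, "grip": 0},
  ],
)

```text
time_s: 10.27
position: [0.5799, 0.1751, 0.1695]
tcp_rot: [[-0.958, 0.287, -0.0], [0.287, 0.958, -0.0], [-0.0, -0.0, -1.0]]
force: [-0.5, 1.4, 3.1]
opening: 0.159
grasp_force: 30.0
```

```bash
python3 st.py
```

```text
10.27 lidz 4.59 [579.91 175.12] yaw 163.35 F [-0.5  1.4  3.1] M [ 0.23 -0.11 -0.04] Ftool [ 0.8  1.2 -3.1]
```

Request:
move_arm(
  increments=[
    {"xyz": [0, 0, 1], "roll": 0, "grip": 0},
    {"xyz": [0, 0, 1], "roll": 0, "grip": 0},
    {"xyz": [0, 0, 0.7], "roll": 0, "grip": 0},
    {"xyz": [0, 0, 0], "roll": 0, "grip": 0},
  ],
)

```text
time_s: 10.6
position: [0.5799, 0.1751, 0.1673]
tcp_rot: [[-0.958, 0.287, 0.0], [0.287, 0.958, -0.0], [-0.0, -0.0, -1.0]]
force: [-2.3, 0.9, 7.8]
opening: 0.154
grasp_force: 30.0
```

Request:
move_arm(
  increments=[
    {"xyz": [0, 0, 0.7], "roll": 0, "grip": 0},
    {"xyz": [0, 0, 0.7], "roll": 0, "grip": 0},
    {"xyz": [0, 0, 0], "roll": 0, "grip": 0},
  ],
)

```text
time_s: 10.85
position: [0.5799, 0.1751, 0.1663]
tcp_rot: [[-0.958, 0.286, 0.0], [0.286, 0.958, -0.0], [-0.001, -0.0, -1.0]]
force: [-2.1, 1.5, 9.4]
opening: 0.161
grasp_force: 30.0
```

```bash
python3 st.py
```

```text
10.85 lidz 1.39 [579.93 175.13] yaw 163.35 F [-2.1  1.5  9.4] M [ 0.15  0.22 -0.02] Ftool [ 2.4  0.9 -9.4]
```

Request:
move_arm(
  increments=[
    {"xyz": [0, 0, 0.7], "roll": 0, "grip": 0},
    {"xyz": [0, 0, 0], "roll": 0.03, "grip": 0},
    {"xyz": [0, 0, 0], "roll": 0.03, "grip": 0},
    {"xyz": [0, 0, 0], "roll": 0.03, "grip": 0},
    {"xyz": [0, 0, 0], "roll": 0, "grip": 0},
  ],
)

```text
time_s: 11.27
position: [0.581, 0.1752, 0.1662]
tcp_rot: [[-0.929, 0.371, 0.003], [0.371, 0.929, -0.0], [-0.003, 0.001, -1.0]]
force: [-0.7, 0.7, 9.8]
opening: 0.158
grasp_force: 30.0
```

```bash
python3 st.py
```

```text
11.27 lidz 1.27 [580.96 175.23] yaw 158.21 F [-0.7  0.7  9.8] M [0.21 0.11 0.13] Ftool [ 0.9  0.4 -9.8]
```

Request:
move_arm(
  increments=[
    {"xyz": [0, 0, 0.2], "roll": 0.05, "grip": 0},
    {"xyz": [0, 0, 0], "roll": 0.05, "grip": 0},
    {"xyz": [0, 0, 0], "roll": 0.05, "grip": 0},
    {"xyz": [0, 0, 0], "roll": 0.05, "grip": 0},
    {"xyz": [0, 0, 0], "roll": 0, "grip": 0},
  ],
)

```text
time_s: 11.68
position: [0.5812, 0.1756, 0.1661]
tcp_rot: [[-0.836, 0.549, 0.004], [0.549, 0.836, 0.0], [-0.003, 0.002, -1.0]]
force: [-0.8, 2.3, 9.4]
opening: 0.157
grasp_force: 30.0
```

```bash
python3 st.py
```

```text
11.68 lidz 1.19 [581.21 175.61] yaw 146.7 F [-0.8  2.3  9.4] M [0.33 0.06 0.16] Ftool [ 1.9  1.5 -9.4]
```

Request:
move_arm(
  increments=[
    {"xyz": [0, 0, 0], "roll": 0.04, "grip": 0},
    {"xyz": [0, 0, 0], "roll": 0.04, "grip": 0},
    {"xyz": [0, 0, 0], "roll": 0.04, "grip": 0},
    {"xyz": [0, 0, 0], "roll": 0.03, "grip": 0},
    {"xyz": [0, 0, 0], "roll": 0, "grip": 0},
  ],
)

```text
time_s: 12.1
position: [0.5809, 0.1753, 0.1657]
tcp_rot: [[-0.745, 0.667, 0.003], [0.667, 0.745, -0.0], [-0.002, 0.002, -1.0]]
force: [-0.4, 1.2, 7.8]
opening: 0.158
grasp_force: 30.0
```

Request:
move_arm(
  increments=[
    {"xyz": [0, 0, 0], "roll": 0.02, "grip": 0},
    {"xyz": [0, 0, 0], "roll": 0, "grip": 0},
  ],
)

```text
time_s: 12.27
position: [0.5809, 0.1753, 0.1657]
tcp_rot: [[-0.732, 0.681, 0.003], [0.681, 0.732, -0.0], [-0.002, 0.002, -1.0]]
force: [0.4, 1.0, 8.5]
opening: 0.16
grasp_force: 30.1
```

```bash
python3 st.py
```

```text
12.27 lidz 0.79 [580.91 175.29] yaw 137.06 F [0.4 1.  8.5] M [0.22 0.04 0.41] Ftool [ 0.4  1.  -8.5]
```

The push force and height dropped as the turn reached 26.3° and the moment rose, so the pin has sprung up. I relax the push and open.

Request:
move_arm(
  increments=[
    {"xyz": [0, 0, -1], "roll": 0, "grip": 0},
    {"xyz": [0, 0, -1], "roll": -0.005, "grip": 0},
    {"xyz": [0, 0, -0.6], "roll": 0, "grip": 0},
    {"xyz": [0, 0, 0], "roll": 0, "grip": 0},
  ],
)

```text
time_s: 12.6
position: [0.5808, 0.1753, 0.1668]
tcp_rot: [[-0.735, 0.678, 0.002], [0.678, 0.735, 0.0], [-0.001, 0.001, -1.0]]
force: [1.6, 1.4, 3.3]
opening: 0.158
grasp_force: 30.0
```

```bash
python3 st.py
```

```text
12.6 lidz 1.93 [580.82 175.3 ] yaw 137.29 F [1.6 1.4 3.3] M [ 0.28 -0.49  0.2 ] Ftool [-0.3  2.1 -3.3]
```

Request:
move_arm(
  increments=[
    {"xyz": [0, 0, -0.6], "roll": 0, "grip": 0},
    {"xyz": [0, 0, 0], "roll": 0, "grip": 60},
    {"xyz": [0, 0, 0], "roll": 0, "grip": 60},
    {"xyz": [0, 0, 0], "roll": 0, "grip": 60},
    {"xyz": [0, 0, 0], "roll": 0, "grip": 60},
  ],
)

```text
time_s: 13.02
position: [0.5791, 0.1749, 0.1667]
tcp_rot: [[-0.734, 0.679, -0.002], [0.679, 0.734, -0.001], [0.001, -0.002, -1.0]]
force: [1.0, 0.1, 0.2]
opening: 0.376
grasp_force: 0.0
```

Request:
move_arm(
  increments=[
    {"xyz": [0, 0, 0], "roll": 0, "grip": 60},
    {"xyz": [0, 0, 0], "roll": 0, "grip": 60},
    {"xyz": [0, 0, 0], "roll": 0, "grip": 60},
    {"xyz": [0, 0, 0], "roll": 0, "grip": 60},
  ],
)

```text
time_s: 13.35
position: [0.58, 0.1753, 0.1672]
tcp_rot: [[-0.735, 0.679, -0.0], [0.679, 0.735, -0.0], [0.0, -0.0, -1.0]]
force: [-0.3, 0.2, -0.2]
opening: 0.588
grasp_force: 0.0
```

Released. I lift straight up, move aside toward the base to clear the view, then look.

Request:
move_arm(
  increments=[
    {"xyz": [0, 0, -15], "roll": 0, "grip": 60},
    {"xyz": [0, 0, -30], "roll": 0, "grip": 60},
    {"xyz": [0, 0, -35], "roll": 0, "grip": 60},
    {"xyz": [0, 0, -35], "roll": 0, "grip": 60},
    {"xyz": [0, 0, -10], "roll": 0, "grip": 60},
  ],
)

```text
time_s: 13.77
position: [0.5829, 0.1757, 0.2983]
tcp_rot: [[-0.735, 0.678, 0.011], [0.678, 0.735, 0.001], [-0.007, 0.008, -1.0]]
force: [1.0, 0.3, 0.2]
opening: 0.604
grasp_force: 0.0
```

Request:
move_arm(
  increments=[
    {"xyz": [-28, -28, 0], "roll": 0, "grip": 60},
    {"xyz": [-28, -28, 0], "roll": 0, "grip": 60},
    {"xyz": [-28, -28, 0], "roll": 0, "grip": 60},
    {"xyz": [-28, -28, 0], "roll": 0, "grip": 60},
    {"xyz": [-28, -28, 0], "roll": 0, "grip": 60},
  ],
)

```text
time_s: 14.18
position: [0.5874, -0.0241, 0.2919]
tcp_rot: [[-0.735, 0.678, -0.0], [0.678, 0.735, 0.0], [0.0, -0.0, -1.0]]
force: [1.1, 0.7, 0.1]
opening: 0.602
grasp_force: 0.0
```

Request:
move_arm(
  increments=[
    {"xyz": [-28, -28, 0], "roll": 0, "grip": 60},
    {"xyz": [-28, -28, 0], "roll": 0, "grip": 60},
    {"xyz": [-28, -28, 0], "roll": 0, "grip": 60},
    {"xyz": [0, 0, 0], "roll": 0, "grip": 60},
    {"xyz": [0, 0, 0], "roll": 0, "grip": 60},
  ],
)

```text
time_s: 14.6
position: [0.5922, -0.1435, 0.2915]
tcp_rot: [[-0.732, 0.682, -0.001], [0.682, 0.732, 0.001], [0.001, -0.0, -1.0]]
force: [0.5, -0.1, 0.3]
opening: 0.601
grasp_force: 0.0
```

```bash
python3 - <<'E'
from meas import *
im,d=bot.capture("top"); im=np.ascontiguousarray(im[:,:,::-1]); a=rectify("top",im,.148,.579,.174)
im,d2=bot.capture("scene"); im=np.ascontiguousarray(im[:,:,::-1]); b=rectify("scene",im,.148,.579,.174)
cv2.imwrite("pics/end.png",cv2.resize(np.hstack([a,b]),(800,400)))
s=bot.read_state();print(s["time_s"],s["position"],s["force"])
E
```

```text
14.7 [ 0.59205653 -0.14049835  0.29167241] [-0.59273851  0.82683961 -0.45910481]
```

View pics/end.png

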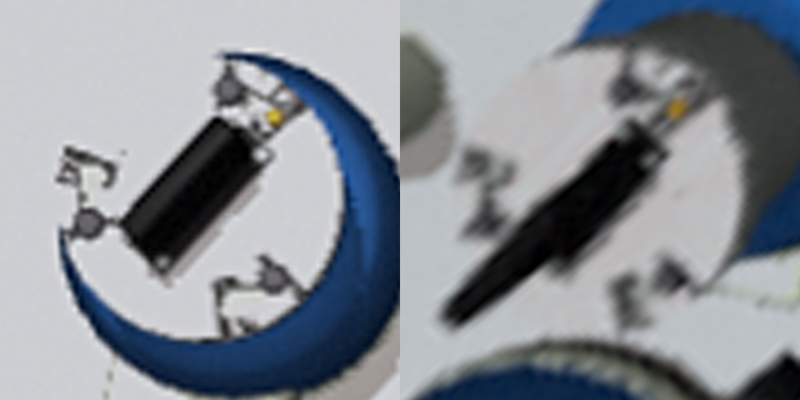

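The pictures show the brass pin standing up in the entry hole at crop (275,117). The three stud heads sit at the slot ends at (228,88), (90,222) and (273,275), and the lid is level. I hand in.

```bash
python3 -c "from rig import bot; print(bot.hand_in())"
```

```text
the job is handed in; nothing more can be done
None
```

The lid is locked on the smaller mill: pictures show it level with the brass catch up in an entry hole, the arm is clear, and the job was handed in at about 14.7 s; no verdict came back.

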